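Open the squeeze-and-turn safety cap of the dishwasher-tablet jar

TASK

Open the jar of dishwasher tablets: squeeze in both side tabs of its safety cap and, keeping them in, turn the cap anti-clockwise (seen from above) until you feel it come gently up against its stop, then lift it straight off. Stand the cap the right way up on the round tray, setting it down rather than dropping it. Do not crush, force or wrench the cap or the jar, and leave the other things where they are.

Things in the scene. Friction and masses are not known exactly. Their poses are not given: they have to be found in the camera images.
- jar: White jar, 82 mm wide, in a grey foot 96 mm wide, 24 mm high, fixed to the worktop. Origin: centre of the underside, z up. Shoulder at z = 100 mm; a 32 mm neck rises to z = 129.5 mm, with a bayonet rim (49 mm across) the tabs hook under. Shut, the cap's x axis lies along the jar's x axis within 0.03 rad. Over 75 N of contact between cap and jar, or 25 N while lifting, breaks the cap.
- jar_neck (a point): Centre of the neck's top, z = 129.5 mm of the jar. With both tabs held in, the cap turns anti-clockwise only, rubbing with up to 0.2 N m, to a hard stop 0.67 to 1.46 rad from shut. It lifts straight off only in the last 0.1 rad before that stop, best eased back about 0.03 rad from it; earlier the rim holds it down. The stop cannot be seen, only felt: 0.25 to 0.6 N m, not over 0.75.
- cap: Grey ribbed cap, 57 mm across, 33 mm high, about 75 g. Origin: centre of its underside (open side), z up, at jar z = 101.5 mm when shut. White side tabs on its +x and -x: flat upright faces 20 mm wide, z = 7 to 29 mm, 66 mm apart over the faces, 58 mm when fully in. Loose once free of the jar; it then stands on its skirt. More than 75 N a finger cracks it.
- cap_grip (a point): Point on the cap's axis, midway between the tab faces, 18 mm above the cap's underside; squeeze along the cap's x axis. Fingertips coming down from above should stay at least 5 mm above the cap's underside, clear of the jar's shoulder.
- tab_a (a joint): Travel of the tab on the cap's +x side, in m: 0 out (locked), 0.004 fully in. Spring: 6 N to start it, about 16 N fully in; it springs back out when let go. Unlocked from 0.003.
- tab_b (a joint): The same for the tab on the cap's -x side.
- tray: Low round white tray, 140 mm across, fixed to the worktop; flat inside 120 mm across, 4 mm above the worktop, sloping rim 9 mm high (only the flat part is solid). Origin: centre of its underside.
- soap: Bystander: soap pump bottle, 191 mm tall. Origin: centre of its underside.
- mug: Bystander: dotted white mug, 93 mm tall. Origin: centre of its underside.
- shaker: Bystander: small shaker with grey top, 90 mm tall. Origin: centre of its underside.
- lemon: Bystander: lemon, 78 mm long, lying. Origin: centre of its underside.
Not all that is in view belongs to the job. What is shaped like the jar but orange is not meant.

How it is judged (in metres and radians):
On the way, in this order (a step that is already met when the one before it is completed fails the run):
1. both tabs are squeezed in while the cap sits on the jar (value of joint each of tab_a, tab_b above 0.0025 m and z of cap in the frame of jar below 0.106 m and horizontal distance between cap and jar below 0.005 m), for 0.2 s.
2. the cap has been turned at least 0.45 rad on the neck (angle between the x axis of cap and the x axis of jar, either way round above 0.45 rad and z of cap in the frame of jar below 0.106 m and horizontal distance between cap and jar below 0.005 m), for 0.1 s.
At the end, for the whole second after the job is handed in: The cap stands the right way up (within 0.1 rad) and at rest on the flat of the tray, its centre within 35 mm of the tray's centre, its tabs sprung out again (horizontal distance between cap and tray below 0.035 m and z of cap in the frame of tray between 0.001 and 0.008 m and angle between cap's own z axis and vertical below 0.1 rad and value of joint each of tab_a, tab_b below 0.001 m and linear speed of cap below 0.02 m/s); the robot touches nothing.
It fails at once if the cap is forced against the jar: more than 75 N in turning or pressing, or more than 25 N while it is raised off its seat (contact force between cap and jar above 75 N or (z of cap in the frame of jar above 0.103 m and horizontal distance between cap and jar below 0.02 m and contact force between cap and jar above 25 N)).
It fails at once if the cap is crushed: more than 150 N of finger contact in all (75 N a finger) (contact force between the fingers and cap above 150 N).
It fails at once if the robot knocks or wrenches the jar with more than 25 N (contact force between any of the arm, the fingers and jar above 25 N).
It fails at once if the cap is let go more than 20 mm above the tray or worktop once off the jar (distance between cap and jar above 0.125 m and height (world z) of cap above 0.024 m and contact force between the fingers and cap below 0.05 N).
It fails at once if a bystander is pushed more than 30 mm (distance of any of soap, mug, shaker, lemon from where it was at the start of the episode above 0.03 m).
It also fails if it takes over 72 s, if anything falls off the work surface, if the arm or the gripper's body presses on something with over 40 N, if the wrist force passes 120 N, or if a joint passes its speed limit or range.

ROBOT

A 6-joint arm with a two-finger parallel gripper is mounted at the origin on a cart in front of the work surface, level with it; the furniture and walls round the work are solid. World frame = base frame: x ahead of the robot, y to its left, z up, the work surface at z = 0. Lengths are in mm, angles in rad, forces in N, time in s.
With the tool pointing down it reaches from about 400 to 925 mm from the base axis. Payload 12.5 kg.
Tool frame: the origin (TCP) lies on the front face of the gripper's body, between the roots of the fingers; the fingertips stand 78 mm ahead of it and the grasp point (between the pads) lies 59 mm ahead of it (env.nose_length is the distance from the TCP to the fingertips, in mm); z points along the fingers, y is the line along which they close (so a half turn about z gives the same grasp; the last joint's range is limited). The gripper opens to 95 mm and grips with 3 to 60 N. Pads are 20 mm wide; open, the fingers measure 119 mm over their backs; the gripper's body (75 mm by 180 mm) begins 59 mm behind the grasp point.
Start: joints at [1.113, 0.491, 1.559, -0, 1.092, -0.106], TCP at [215.349, 586.739, 292.261] pointing down, gripper open.
Joint ranges: [-3.1, 3.1], [-0.84, 2.19], [0.05, 2.79], [-1.13, 4.28], [0.06, 2.93], [-2.69, 2.69]. Speed limits (rad/s): [2.22, 2.22, 2.79, 3.14, 3.14, 3.14].

INTERFACE

Orientations are given as [roll, pitch, yaw] about the fixed x, y, z axes, in that order (R = Rz(yaw) Ry(pitch) Rx(roll)).
In Python, from cell import env gives the robot as it stands.
- The arm moves only by the tool jog_arm, never from a script. Its argument "motion" is a list of rows, each a list of 7 numbers: the turn, a rotation vector about the tool's x, y, z in degrees, then the shift along the tool's x, y, z in mm, then the finger opening in mm, from 0 to 95.1. In form: [[wx, wy, wz, x, y, z, hand], ...]. A call has 1 to 10 rows; each row shifts and turns the commanded pose from where the row before left it, along the tool's axes as they then stand; what a row does not reach is not made up. A row lasts 1/8 s, in which the tool goes at most 62.5 mm and 10.7 degrees, less where a joint would pass 70% of its speed; a pose out of reach is approached as far as the arm can. A call is refused whole if a number of a shift passes 62.5 or a number of a turn 10.7, either way. A call with a gripper value outside its range is refused whole. The fingers move at their own pace and stop on an object; the grip force is fixed at half the most. Time passes only in rows, so rows that do not move let the fingers close. It gives the time, the measured TCP pose, the force, the opening and the grip force at its end, in the units of the state.
- env.state(): the state, without advancing time (a new reading comes with each control period).
- env.read_camera(name): name is "scene" or "side" or "wrist"; returns a dict with "color" (400x640x3 uint8, red, green, blue), "z_map" (400x640 float32, mm along the optical axis (not along the pixel's ray), 0 where there is no reading), "camera_matrix" (3x3 intrinsics, pixels), "k1" (the pictures are not rectified: a ray, as slopes to the right and down, at radius r is drawn at 1 + k1 r^2 times it, then the intrinsics apply), "world_to_cam" (4x4, takes a point from world to camera coordinates). Camera axes: x right, y up, looking along -z (the intrinsics and any distortion apply to the point x, -y, -z); pixel columns grow to the right and rows downward; lengths in mm; the calibration is good to about 2 mm. A picture is of the moment at which its call begins.
- env.job_done(): hands the job in; it is judged then, once.
Trained networks look in the newest picture that a camera, given by its name, has taken for a name from the list of things; names that differ only in an ending like _2 or _b are one class to them, and where a whole thing is asked for, a point or a joint stands for the part that bears it (a point fixed in the world has none). Each returns a list of dicts, best first, with "score" (0 to 1); they miss things now and then, are a little off and sometimes report something else, mostly with a low value. They report only what shows in the picture. A call takes as long as a camera call. They do not tell look-alikes from the thing itself.
- env.recognise(camera, thing): "location" ([column, row] in pixels, amid what is visible of it).
The state is a dict: "t": time; "joints": joint angles; "qvel": joint speeds; "tau": joint torques, N m; "eef_pos": TCP position; "tcp_rot": TCP orientation; "ft_force": force on the tool from outside, world axes, zero at the start; "moment": the same for the moment, N m; "opening": opening from 0.0 (shut) to 1.0 (fully open); "grip_force": force on a finger pad.
Only numpy, scipy, OpenCV 4.12 (cv2) and the standard library are available. Lean on these libraries where they do the work, as an engineer would, in place of code of your own. Each camera call takes 0.05 s, during which the arm holds its last target. There are 200 camera calls.

## Working session

There is one attempt and no reset: what is moved stays moved. The work goes in short steps, Python scripts to look and compute and a tool call to move; the robot and the scene stay as the last step left them, time stands still between calls to the robot, and variables do not carry over. Pictures are saved under pics/ and viewed, at most 10 in all, crops included, and the job is handed in when it is done.

Besides the shell and the picture viewer there is one more tool, called after "Call:" by a JSON object that holds its "fn" and its "kwargs", one argument or row to a line. jog_arm: Moves the arm, as the interface text tells. Its arguments: {"type":"object","properties":{"motion":{"type":"array"}},"required":["motion"]}

```bash
mkdir -p pics; cat > h.py <<'E'
import numpy as np, cv2
from cell import env
def world(c,u,v):
    """pixels (arrays) -> world mm"""
    K=c["camera_matrix"];u=np.asarray(u);v=np.asarray(v)
    z=c["z_map"][v.astype(int),u.astype(int)]
    xd=(u-K[0,2])/K[0,0];yd=(v-K[1,2])/K[1,1]
    x,y=xd.copy()*1.,yd.copy()*1.
    for _ in range(10):
        f=1+c["k1"]*(x*x+y*y);x=xd/f;y=yd/f
    P=np.stack([x*z,-y*z,-z,np.ones_like(z)],-1)
    W=P@np.linalg.inv(c["world_to_cam"]).T
    return W[...,:3],z
def full(c):
    v,u=np.mgrid[0:400,0:640]
    return world(c,u.astype(float),v.astype(float))
def save(c,n): cv2.imwrite(f"pics/{n}.png",c["color"][:,:,::-1])
E
python3 - <<'E'
from h import *
s=env.state();print({k:np.round(v,3) for k,v in s.items()})
for n in ("scene","side","wrist"):
    c=env.read_camera(n);save(c,n)
    W,z=full(c)
    for t in ("jar","cap","tray","soap","mug","shaker","lemon"):
        for r in env.recognise(n,t)[:3]:
            u,v=np.round(r["location"]).astype(int)
            print(n,t,round(r["score"],2),u,v,np.round(W[v,u]) if z[v,u]>0 else None,c["color"][v,u])
im=np.vstack([np.hstack([cv2.imread(f"pics/{a}.png") for a in("scene","side")])]);cv2.imwrite("pics/both.png",cv2.resize(im,(800,250)))
E
```

```text
{'t': np.float64(0.0), 'joints': array([ 1.113,  0.492,  1.559,  0.   ,  1.092, -0.106]), 'qvel': array([ 0.   , -0.001,  0.001,  0.001, -0.001, -0.   ]), 'tau': array([ 1.0000e-03, -6.1264e+01, -2.5820e+01,  6.9000e-02,  4.8000e-02,
       -0.0000e+00]), 'eef_pos': array([215.281, 586.569, 291.645]), 'tcp_rot': array([-3.14, -0.  ,  2.79]), 'ft_force': array([0.232, 0.159, 0.536]), 'moment': array([-0.075,  0.008,  0.013]), 'grip_force': np.float64(0.0), 'opening': np.float64(0.998)}
scene jar 0.77 252 197 [541. 117.  77.] [241 119   0]
scene jar 0.61 279 246 [429. -31.  64.] [225 219 203]
scene cap 0.94 276 211 [446. -19. 136.] [205 194 202]
scene tray 0.91 377 274 [ 502. -220.    6.] [255 255 255]
scene soap 0.6 288 160 [730. 133.  86.] [226 165 129]
scene mug 0.78 337 195 [656. -51.  66.] [236 232 222]
scene shaker 0.93 431 218 [ 684. -277.   53.] [246 243 236]
scene lemon 0.6 201 261 [330.  94.  49.] [255 252   0]
side jar 0.86 290 225 [448. -47.  70.] [193 183 172]
side jar 0.83 307 184 [557.  98.  78.] [213 110  22]
side cap 0.6 288 197 [458. -14. 134.] [185 176 185]
side tray 0.63 340 282 [ 508. -216.    2.] [247 247 247]
side soap 0.64 360 166 [740. 111.  88.] [178 122  95]
side mug 0.94 369 206 [669. -66.  77.] [206 200 190]
side shaker 0.68 421 264 [ 685. -283.   51.] [221 218 212]
side lemon 0.88 236 215 [340.  87.  41.] [223 201  48]
```

View pics/scene.png

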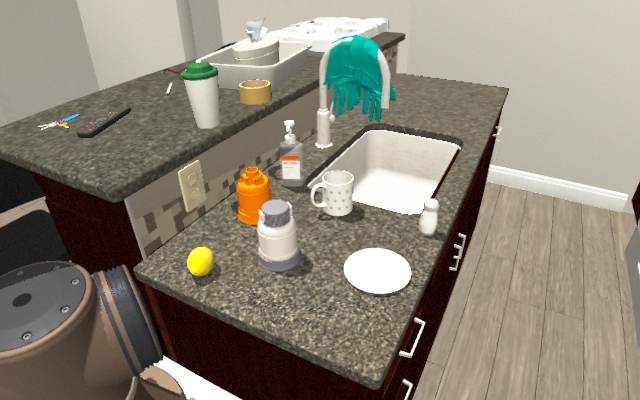

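```bash
cat >> h.py <<'E'
from scipy.spatial.transform import Rotation as R
def circ(P):
    A=np.c_[2*P[:,:2],np.ones(len(P))];s=np.linalg.lstsq(A,(P[:,:2]**2).sum(1),rcond=None)[0]
    return s[:2],np.sqrt(s[2]+s[:2]@s[:2])
def toolxy(tgt):
    s=env.state();M=R.from_euler("xyz",s["tcp_rot"]).as_matrix()
    return M.T@(np.array(tgt,float)-s["eef_pos"])
E
python3 - <<'E'
from h import *
for n in("scene","side"):
    c=env.read_camera(n);W,z=full(c)
    m=(z>0)&(np.hypot(W[...,0]-452,W[...,1]+22)<60)
    t=W[m&(W[...,2]>131)&(W[...,2]<140)];print(n,"captop",len(t),t.mean(0),t.min(0),t.max(0))
    m=(z>0)&(np.hypot(W[...,0]-505,W[...,1]+218)<90)&(W[...,2]>2.5)&(W[...,2]<14)
    t=W[m];print("tray",len(t),t.mean(0),t.min(0),t.max(0))
    for nm,x,y in(("lemon",335,90),("orange",550,108),("mug",662,-58)):
        m=(z>0)&(np.hypot(W[...,0]-x,W[...,1]-y)<60)&(W[...,2]>12);print(nm,W[m].min(0),W[m].max(0))
c=env.read_camera("wrist");s=env.state()
C=np.linalg.inv(c["world_to_cam"]);M=R.from_euler("xyz",s["tcp_rot"]).as_matrix()
print("cam in tool",M.T@(C[:3,3]-s["eef_pos"]),"look",M.T@-C[:3,2],"up",M.T@C[:3,1],c["camera_matrix"][0,0])
print(toolxy([455,-25,292]))
E
```

```text
scene captop 368 [456.62193393  -9.40246674 134.7920765 ] [428.59502815 -35.06344385 131.08104553] [489.7807551   19.02378554 137.12644995]
tray 2657 [ 508.70306166 -217.38972659    5.99503688] [ 416.55199966 -306.84544709    2.50158615] [ 592.83665494 -132.94276921   12.74087054]
lemon [308.46600538  84.15334905  13.89287208] [372.86426298 132.13442124  59.09608139]
orange [526.98828093  94.77699963  12.03015324] [606.09095322 167.79476852 131.65523448]
mug [639.79256565 -74.72411802  12.09589658] [ 7.21191781e+02 -2.96923972e-01  9.50270196e+01]
side captop 235 [460.06337415 -11.85206301 133.76915863] [431.05395207 -38.33854131 131.01151584] [489.21033369  17.24180711 136.93170398]
tray 1858 [ 513.26587651 -221.32552556    5.01741698] [ 417.12844022 -307.57697164    2.50146403] [ 586.84512219 -147.2276861    12.15958161]
lemon [310.45925563  80.50909026  12.27269459] [383.25758594 125.15912074  55.31508851]
orange [534.32385286  87.66356969  12.00243717] [609.65896857 163.20825325 131.14698344]
mug [637.2045193  -77.87528494  12.08444658] [721.48666226  -1.39638863  94.8473595 ]
cam in tool [ 83.37020409  -0.20756327 -92.42082405] look [-0.29499887  0.00135749  0.95549664] up [0.95549744 0.00100091 0.29499769] 284.47921657196963
[-4.35760378e+02 -4.91686963e+02  2.14515528e-01]
```

Call:
{"fn": "jog_arm", "kwargs": {
  "motion": [
    [0,0,0,-40,-44,0,95],
    [0,0,0,-40,-44,0,95],
    [0,0,0,-40,-44,0,95],
    [0,0,0,-40,-44,0,95],
    [0,0,0,-40,-44,0,95],
    [0,0,0,-40,-44,0,95],
    [0,0,0,-40,-44,0,95],
    [0,0,0,-40,-44,0,95],
    [0,0,0,-40,-44,0,95],
    [0,0,0,-40,-44,0,95]
  ]
}}

```text
t: 2.6
eef_pos: [439.7, 33.9, 292.5]
tcp_rot: [3.141, 0.001, 2.79]
ft_force: [1.1, 1.0, 0.5]
opening: 0.997
grip_force: 0.0
```

Call:
{"fn": "jog_arm", "kwargs": {
  "motion": [
    [0,0,0,-34,-36,0,95],
    [0,0,0,0,0,0,95],
    [0,0,0,0,0,0,95]
  ]
}}

```text
t: 2.98
eef_pos: [458.4, -9.4, 292.1]
tcp_rot: [3.141, -0.0, 2.789]
ft_force: [-0.9, 0.7, 0.6]
opening: 0.998
grip_force: 0.0
```

```bash
python3 - <<'E'
from h import *
c=env.read_camera("wrist");save(c,"w1");W,z=full(c)
s=env.state();print(s["t"],s["eef_pos"],s["tcp_rot"],toolxy([459,-10,292]))
m=(z>0)&(np.hypot(W[...,0]-459,W[...,1]+10)<50)&(W[...,2]>129)&(W[...,2]<140)
t=W[m];print(len(t),t.mean(0),t.min(0),t.max(0))
mm=m.astype(np.uint8);v,u=np.nonzero(mm);print(u.min(),u.max(),v.min(),v.max())
b=c["color"][max(v.min()-60,0):v.max()+60,max(u.min()-60,0):u.max()+60][:,:,::-1]
cv2.imwrite("pics/w1c.png",cv2.resize(b,None,fx=2.2,fy=2.2)[:600,:800]);print(max(u.min()-60,0),max(v.min()-60,0))
E
```

```text
3.025 [458.31751219  -8.96218563 292.22719512] [ 3.14141721e+00 -2.86076241e-04  2.79024017e+00] [-0.99804076 -0.73956166  0.22677987]
2881 [459.89128091  -6.52836434 134.07755134] [429.84044617 -35.30763615 129.00911785] [492.38484979  20.90233521 136.91505723]
293 353 169 236
233 109
```

View pics/w1c.png

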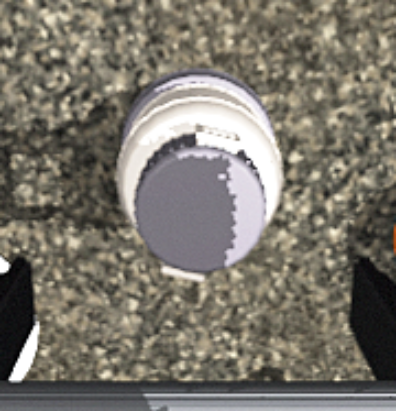

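```bash
cat >> h.py <<'E'
def proj(c,P):
    K=c["camera_matrix"];Q=np.c_[P,np.ones(len(P))]@c["world_to_cam"].T
    x=Q[:,0]/-Q[:,2];y=-Q[:,1]/-Q[:,2];f=1+c["k1"]*(x*x+y*y)
    return np.c_[K[0,0]*x*f+K[0,2],K[1,1]*y*f+K[1,2]].astype(np.float32)
def top(c,cx,cy,z,h,n,size=600):
    """rectified view of plane z; right=+x, up=+y, half width h mm"""
    g=np.linspace(-h,h,size);X,Y=np.meshgrid(cx+g,cy-g)
    p=proj(c,np.c_[X.ravel(),Y.ravel(),np.full(X.size,z)]).reshape(size,size,2)
    im=cv2.remap(c["color"],p[...,0],p[...,1],cv2.INTER_LINEAR)[:,:,::-1].copy()
    for k in range(-5,6):
        q=int((k*10+h)/(2*h)*size)
        if 0<=q<size:
            im[q,::4]=(0,0,255);im[::4,q]=(0,0,255)
    cv2.imwrite(f"pics/{n}.png",im)
E
python3 - <<'E'
from h import *
c=env.read_camera("wrist");top(c,460,-8,130.5,45,"top1")
E
```

```text
(no output)
```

View pics/top1.png

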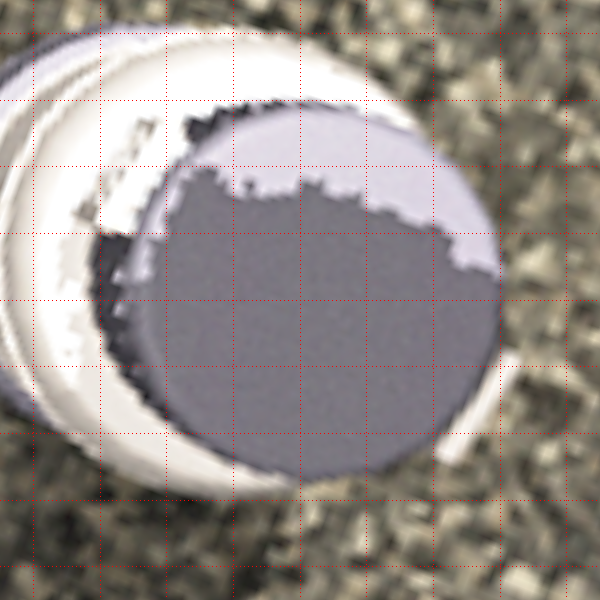

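Call:
{"fn": "jog_arm", "kwargs": {
  "motion": [
    [0,0,10.3,0,0,5,95],
    [0,0,10.3,0,0,5,95],
    [0,0,10.3,0,0,5,95],
    [0,0,10.3,0,0,5,95],
    [0,0,10.3,0,0,5,95],
    [0,0,10.3,0,0,5,95],
    [0,0,10.3,0,0,5,95],
    [0,0,10.3,0,0,0,95],
    [0,0,10.3,0,0,0,95],
    [0,0,10.3,0,0,0,95]
  ]
}}

```text
t: 4.32
eef_pos: [458.4, -8.5, 257.4]
tcp_rot: [3.141, -0.0, 0.988]
ft_force: [0.0, -0.5, 0.3]
opening: 1.0
grip_force: 0.0
```

Call:
{"fn": "jog_arm", "kwargs": {
  "motion": [
    [0,0,0,0,0,0,95],
    [0,0,0,0,0,0,95]
  ]
}}

```text
t: 4.58
eef_pos: [458.6, -9.1, 257.3]
tcp_rot: [3.141, -0.0, 0.997]
ft_force: [0.5, -0.0, -0.5]
opening: 0.998
grip_force: 0.0
```

```bash
python3 - <<'E'
from h import *
c=env.read_camera("wrist");top(c,460.5,-6.2,130.5,45,"top2")
s=env.state();print(s["t"],s["eef_pos"],s["tcp_rot"],s["joints"],toolxy([460.5,-6.2,186.5]))
E
```

```text
4.625 [458.65403764  -9.22998769 257.30573658] [ 3.14147720e+00 -1.30926729e-04  9.96175593e-01] [-1.64303934e-01  3.03313991e-01  1.99367632e+00  9.89905851e-05
  8.44444254e-01  4.10251069e-01] [ 3.53740768 -0.10552486 70.80618862]
```

View pics/top2.png

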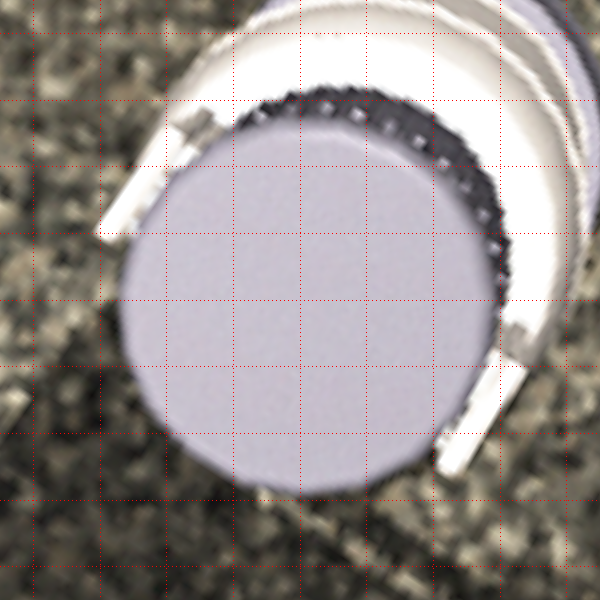

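Call:
{"fn": "jog_arm", "kwargs": {
  "motion": [
    [0,0,0,4,0.7,20,95],
    [0,0,0,0,0,20,95],
    [0,0,0,0,0,20,95],
    [0,0,0,0,0,10,95],
    [0,0,0,0,0,0,95],
    [0,0,0,0,0,0,95]
  ]
}}

```text
t: 5.38
eef_pos: [461.7, -6.7, 187.8]
tcp_rot: [3.141, -0.0, 0.993]
ft_force: [0.2, 0.1, 0.4]
opening: 0.996
grip_force: 0.0
```

Call:
{"fn": "jog_arm", "kwargs": {
  "motion": [
    [0,0,0,0,0,0,74],
    [0,0,0,0,0,0,70],
    [0,0,0,0,0,0,68],
    [0,0,0,0,0,0,68]
  ]
}}

```text
t: 5.88
eef_pos: [461.6, -6.7, 187.3]
tcp_rot: [3.141, -0.0, 0.992]
ft_force: [-0.2, -1.2, -0.4]
opening: 0.718
grip_force: 0.0
```

Call:
{"fn": "jog_arm", "kwargs": {
  "motion": [
    [0,0,0,0,0,0,64],
    [0,0,0,0,0,0,60],
    [0,0,0,0,0,0,54],
    [0,0,0,0,0,0,50]
  ]
}}

```text
t: 6.38
eef_pos: [461.6, -6.7, 187.5]
tcp_rot: [3.141, -0.0, 0.992]
ft_force: [-1.0, 0.7, 5.5]
opening: 0.603
grip_force: 30.0
```

```bash
python3 - <<'E'
from h import *
s=env.state();M=R.from_euler("xyz",s["tcp_rot"]).as_matrix()
print(s["opening"]*95.1,s["grip_force"],M.T@s["ft_force"],s["moment"])
E
```

```text
57.349460134676036 30.020669996738434 [-0.01123078 -1.21798797 -5.47518799] [-0.13686477  0.28562052 -0.00162945]
```

Call:
{"fn": "jog_arm", "kwargs": {
  "motion": [
    [0,0,0,0,0,0,50],
    [0,0,0,0,0,0,50],
    [0,0,-1,0,0,0,50],
    [0,0,-2,0,0,0,50],
    [0,0,-3,0,0,0,50],
    [0,0,-3,0,0,0,50],
    [0,0,-3,0,0,0,50],
    [0,0,-3,0,0,0,50]
  ]
}}

```text
t: 7.38
eef_pos: [461.8, -6.7, 187.5]
tcp_rot: [3.141, -0.0, 1.256]
ft_force: [0.6, 0.9, 4.5]
opening: 0.6
grip_force: 30.0
```

```bash
cat > chk.py <<'E'
from h import *
s=env.state();M=R.from_euler("xyz",s["tcp_rot"]).as_matrix()
print("yaw",np.degrees(s["tcp_rot"][2]),"turned",np.degrees(s["tcp_rot"][2]-.992),"open",s["opening"]*95.1,"grip",s["grip_force"],"F tool",np.round(M.T@s["ft_force"],2),"mom",np.round(s["moment"],3),"z",s["eef_pos"],"j6",s["joints"][5],"tau",s["tau"][5],s["t"])
E
python3 chk.py
```

```text
yaw 71.9373691044092 turned 15.09995582743153 open 57.06193105100522 grip 30.018627047538757 F tool [ 1.1   0.31 -4.52] mom [-0.075  0.142 -0.04 ] z [461.75549261  -6.68738573 187.48787069] j6 0.157314380984041 tau 0.6599247269332409 7.375
```

Call:
{"fn": "jog_arm", "kwargs": {
  "motion": [
    [0,0,-3,0,0,0,50],
    [0,0,-3,0,0,0,50],
    [0,0,-3,0,0,0,50],
    [0,0,-3,0,0,0,50],
    [0,0,-3,0,0,0,50],
    [0,0,-3,0,0,0,50],
    [0,0,-1,0,0,0,50]
  ]
}}

```text
t: 8.25
eef_pos: [461.8, -6.7, 187.5]
tcp_rot: [3.141, 0.0, 1.586]
ft_force: [-0.7, -1.1, 6.1]
opening: 0.605
grip_force: 30.0
```

```bash
python3 chk.py
```

```text
yaw 90.87455808851131 turned 34.03714481153364 open 57.541614652243105 grip 30.02004861831665 F tool [-1.1  -0.69 -6.14] mom [-0.124  0.091 -0.002] z [461.76792715  -6.71016527 187.46756143] j6 -0.17319764999752213 tau -0.07139501860365272 8.25
```

Call:
{"fn": "jog_arm", "kwargs": {
  "motion": [
    [0,0,-1,0,0,0,50],
    [0,0,-1,0,0,0,50],
    [0,0,-1,0,0,0,50],
    [0,0,-1,0,0,0,50]
  ]
}}

```text
t: 8.75
eef_pos: [461.7, -6.7, 187.5]
tcp_rot: [3.141, 0.0, 1.655]
ft_force: [0.0, -0.2, 6.0]
opening: 0.603
grip_force: 30.0
```

```bash
python3 chk.py
```

```text
yaw 94.83721783357892 turned 37.99980455660126 open 57.361890077297964 grip 30.02016305923462 F tool [-0.18  0.01 -5.96] mom [-0.087  0.028 -0.004] z [461.74724789  -6.73068378 187.47769265] j6 -0.24239518565920098 tau 0.19814198836684227 8.75
```

Call:
{"fn": "jog_arm", "kwargs": {
  "motion": [
    [0,0,-1,0,0,0,50],
    [0,0,-1,0,0,0,50],
    [0,0,-1,0,0,0,50]
  ]
}}

```text
t: 9.12
eef_pos: [461.7, -6.7, 187.5]
tcp_rot: [3.141, 0.0, 1.708]
ft_force: [0.2, -0.2, 6.1]
opening: 0.602
grip_force: 30.0
```

```bash
python3 chk.py
```

```text
yaw 97.84151729507533 turned 41.00410401809768 open 57.22684554404515 grip 30.02003252506256 F tool [-0.2   0.19 -6.08] mom [-0.076  0.054 -0.002] z [461.74164738  -6.70531518 187.4563907 ] j6 -0.2948093555297294 tau 0.19812548998743296 9.125
```

Call:
{"fn": "jog_arm", "kwargs": {
  "motion": [
    [0,0,-1,0,0,0,50],
    [0,0,-1,0,0,0,50],
    [0,0,-1,0,0,0,50]
  ]
}}

```text
t: 9.5
eef_pos: [461.8, -6.7, 187.5]
tcp_rot: [3.141, 0.0, 1.76]
ft_force: [-0.1, 0.8, 5.0]
opening: 0.604
grip_force: 30.0
```

```bash
python3 chk.py
```

```text
yaw 100.8334372944849 turned 43.99602401750724 open 57.42985297640626 grip 30.020150542259216 F tool [ 0.84  0.09 -5.01] mom [-0.041  0.039 -0.158] z [461.75475176  -6.7030637  187.47821557] j6 -0.3470879304319883 tau 0.12391886673867702 9.5
```

Call:
{"fn": "jog_arm", "kwargs": {
  "motion": [
    [0,0,-1,0,0,0,50],
    [0,0,0,0,0,0,50]
  ]
}}

```text
t: 9.75
eef_pos: [461.7, -6.7, 187.5]
tcp_rot: [3.141, -0.0, 1.776]
ft_force: [0.2, 0.7, 5.4]
opening: 0.604
grip_force: 30.0
```

```bash
python3 chk.py
```

```text
yaw 101.7615832032095 turned 44.92416992623183 open 57.41823393699111 grip 30.020017325878143 F tool [ 0.61  0.35 -5.41] mom [-0.013  0.079 -0.479] z [461.72248884  -6.69085905 187.47625942] j6 -0.36370395544398576 tau -0.5621793307363987 9.75
```

Call:
{"fn": "jog_arm", "kwargs": {
  "motion": [
    [0,0,1,0,0,0,50],
    [0,0,1,0,0,0,50],
    [0,0,0.8,0,0,0,50],
    [0,0,0,0,0,0,50]
  ]
}}

```text
t: 10.25
eef_pos: [461.7, -6.7, 187.4]
tcp_rot: [3.141, 0.0, 1.728]
ft_force: [-0.0, 0.1, 5.7]
opening: 0.607
grip_force: 30.0
```

```bash
python3 chk.py
```

```text
yaw 99.00058057510574 turned 42.16316729812809 open 57.749473298244006 grip 30.01987338066101 F tool [ 0.07  0.01 -5.74] mom [-0.092  0.045  0.032] z [461.72941513  -6.70438808 187.43805184] j6 -0.31499097003663146 tau 0.08840760681778193 10.25
```

Stop felt at about 43.5°, then eased back. Lifting gently.

Call:
{"fn": "jog_arm", "kwargs": {
  "motion": [
    [0,0,0,0,0,-0.5,50],
    [0,0,0,0,0,-0.5,50],
    [0,0,0,0,0,-0.5,50],
    [0,0,0,0,0,0,50]
  ]
}}

```text
t: 10.75
eef_pos: [461.5, -6.7, 188.7]
tcp_rot: [-3.142, -0.0, 1.729]
ft_force: [0.3, 0.7, -1.1]
opening: 0.606
grip_force: 30.0
```

```bash
python3 chk.py
```

```text
yaw 99.03901818389087 turned 42.20160490691321 open 57.64932624340155 grip 29.99544382095337 F tool [0.64 0.38 1.13] mom [-0.094 -0.013  0.014] z [461.49656135  -6.67022753 188.66397136] j6 -0.3156496681344628 tau 0.003642843003035523 10.75
```

Call:
{"fn": "jog_arm", "kwargs": {
  "motion": [
    [0,0,0,0,0,-1,50],
    [0,0,0,0,0,-1,50],
    [0,0,0,0,0,-1,50],
    [0,0,0,0,0,-1,50]
  ]
}}

```text
t: 11.25
eef_pos: [461.5, -6.7, 192.8]
tcp_rot: [3.141, -0.0, 1.729]
ft_force: [0.8, -0.4, -0.4]
opening: 0.604
grip_force: 30.0
```

```bash
python3 chk.py
```

```text
yaw 99.04235093842178 turned 42.20493766144412 open 57.44782025363657 grip 29.995481371879578 F tool [-0.52  0.72  0.38] mom [-0.105  0.012 -0.025] z [461.54721968  -6.68122407 192.82178648] j6 -0.315725697860182 tau 0.0022550689755007625 11.25
```

Call:
{"fn": "jog_arm", "kwargs": {
  "motion": [
    [0,0,0,0,0,-3,50],
    [0,0,0,0,0,-4,50],
    [0,0,0,0,0,-4,50],
    [0,0,0,0,0,-5,50],
    [0,0,0,0,0,-5,50],
    [0,0,0,0,0,-6,50],
    [0,0,0,0,0,-10,50],
    [0,0,0,0,0,-15,50],
    [0,0,0,0,0,0,50]
  ]
}}

```text
t: 12.38
eef_pos: [461.8, -6.7, 245.8]
tcp_rot: [3.14, 0.001, 1.729]
ft_force: [-0.3, -0.1, -0.3]
opening: 0.603
grip_force: 30.0
```

```bash
python3 chk.py; python3 - <<'E'
from h import *
c=env.read_camera("scene");top(c,508,-218,7,110,"tray");im=cv2.imread("pics/tray.png")
h=np.hstack([cv2.resize(im,(400,400)),c["color"][80:320,150:500,::-1][:, :].repeat(1,0)[:240,:350].copy() if 0 else cv2.resize(c["color"][80:320,180:420,::-1],(400,400))])
cv2.imwrite("pics/v5.png",h)
# tray fit: white pixels in the rectified view without grid
g=np.linspace(-110,110,600);X,Y=np.meshgrid(508+g,-218-g)
for n in("scene","side"):
    c=env.read_camera(n)
    p=proj(c,np.c_[X.ravel(),Y.ravel(),np.full(X.size,7.)]).reshape(600,600,2)
    a=cv2.remap(c["color"],p[...,0],p[...,1],1).min(2)
    m=cv2.morphologyEx((a>200).astype(np.uint8),cv2.MORPH_OPEN,np.ones((15,15)))
    k,l,st,ce=cv2.connectedComponentsWithStats(m);i=1+st[1:,4].argmax()
    print(n,st[i]*220/600,"centre",508-110+ce[i][0]*220/599,-218+110-ce[i][1]*220/599,"bbox centre",398+(st[i][0]+st[i][2]/2)*220/599,-108-(st[i][1]+st[i][3]/2)*220/599)
E
```

```text
yaw 99.0441720388524 turned 42.20675876187474 open 57.39083525317401 grip 29.99530166387558 F tool [-0.1  -0.28  0.34] mom [-0.067  0.017  0.051] z [461.82018983  -6.73077045 245.7566504 ] j6 -0.3157150728682431 tau 0.0020385814423207194 12.375
scene [4.91333333e+01 3.59333333e+01 1.40066667e+02 1.40066667e+02
 4.22128667e+04] centre 517.212513243456 -213.94222423703178 bbox centre 517.3656093489149 -214.14357262103505
side [5.68333333e+01 3.85000000e+01 1.31633333e+02 1.40066667e+02
 4.05016333e+04] centre 519.3893617769568 -216.3281763978298 bbox centre 520.8547579298831 -216.7145242070117
```

View pics/v5.png

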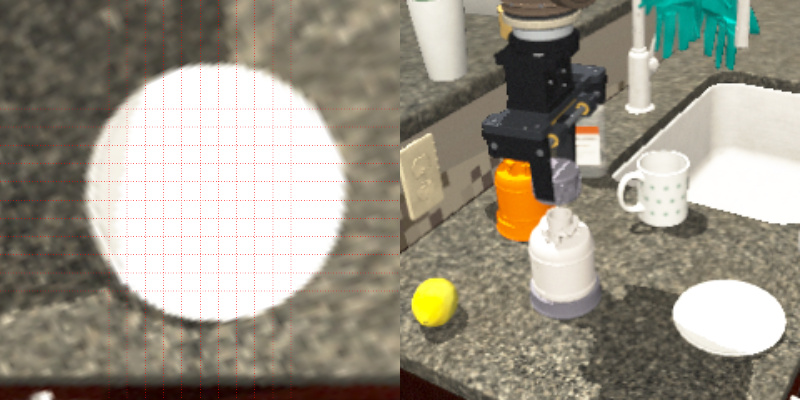

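Call:
{"fn": "jog_arm", "kwargs": {
  "motion": [
    [0,0,0,-14,1.4,0,50],
    [0,0,0,-25,2.6,0,50],
    [0,0,0,-35,3.6,0,50],
    [0,0,0,-35,3.7,0,50],
    [0,0,0,-35,3.7,10,50],
    [0,0,0,-35,3.7,20,50],
    [0,0,0,-25,2.6,25,50],
    [0,0,0,-10,1.1,25,50],
    [0,0,0,0,0,25,50],
    [0,0,0,0,0,25,50]
  ]
}}

```text
t: 13.78
eef_pos: [517.0, -215.6, 113.3]
tcp_rot: [-3.141, -0.0, 1.728]
ft_force: [-0.1, -0.5, -0.4]
opening: 0.604
grip_force: 30.0
```

Call:
{"fn": "jog_arm", "kwargs": {
  "motion": [
    [0,0,0,0,0,10,50],
    [0,0,0,0,0,7,50],
    [0,0,0,0,0,3,50],
    [0,0,0,0,0,0,50]
  ]
}}

```text
t: 14.28
eef_pos: [517.4, -214.6, 95.1]
tcp_rot: [3.141, 0.0, 1.729]
ft_force: [-0.0, 0.1, -0.7]
opening: 0.604
grip_force: 30.0
```

```bash
python3 chk.py
```

```text
yaw 99.04727875782675 turned 42.209865480849075 open 57.39423445082342 grip 29.995452761650085 F tool [ 0.07 -0.03  0.69] mom [-0.069  0.029  0.055] z [ 517.44251423 -214.60754594   95.09378324] j6 -0.6691188517817449 tau -0.0008469513704767451 14.275
```

Contact expected near TCP z 90; creep down.

Call:
{"fn": "jog_arm", "kwargs": {
  "motion": [
    [0,0,0,0,0,1,50],
    [0,0,0,0,0,1,50],
    [0,0,0,0,0,1,50],
    [0,0,0,0,0,1,50],
    [0,0,0,0,0,0.5,50],
    [0,0,0,0,0,0,50]
  ]
}}

```text
t: 15.02
eef_pos: [517.3, -214.5, 90.2]
tcp_rot: [3.142, -0.0, 1.729]
ft_force: [-0.2, 0.0, -0.7]
opening: 0.602
grip_force: 30.0
```

Call:
{"fn": "jog_arm", "kwargs": {
  "motion": [
    [0,0,0,0,0,0.3,50],
    [0,0,0,0,0,0.3,50],
    [0,0,0,0,0,0,50]
  ]
}}

```text
t: 15.4
eef_pos: [517.3, -214.5, 90.0]
tcp_rot: [3.141, 0.0, 1.729]
ft_force: [-1.9, 0.8, 5.8]
opening: 0.604
grip_force: 30.0
```

Touching down (+5.8 N). Release slowly, then retreat straight up.

Call:
{"fn": "jog_arm", "kwargs": {
  "motion": [
    [0,0,0,0,0,0,62],
    [0,0,0,0,0,0,66],
    [0,0,0,0,0,0,72],
    [0,0,0,0,0,0,80],
    [0,0,0,0,0,0,88],
    [0,0,0,0,0,0,88]
  ]
}}

```text
t: 16.15
eef_pos: [517.3, -214.5, 89.5]
tcp_rot: [-3.142, -0.0, 1.729]
ft_force: [-0.5, 0.5, -1.0]
opening: 0.916
grip_force: 0.0
```

Call:
{"fn": "jog_arm", "kwargs": {
  "motion": [
    [0,0,0,0,0,-5,88],
    [0,0,0,0,0,-10,88],
    [0,0,0,0,0,-20,88],
    [0,0,0,0,0,-30,88],
    [0,0,0,0,0,-30,88],
    [0,0,0,0,0,-30,88],
    [0,0,0,0,0,-20,88],
    [0,0,0,0,0,0,88],
    [0,0,0,0,0,0,88]
  ]
}}

```text
t: 17.27
eef_pos: [517.0, -214.3, 234.1]
tcp_rot: [-3.141, -0.0, 1.729]
ft_force: [-0.0, 0.3, -0.6]
opening: 0.931
grip_force: 0.0
```

```bash
python3 - <<'E'
from h import *
c=env.read_camera("wrist");top(c,517.4,-214.5,33,80,"fin");W,z=full(c)
m=(z>0)&(np.hypot(W[...,0]-517,W[...,1]+214)<60)&(W[...,2]>28);t=W[m];print(len(t),t.mean(0),t.min(0),t.max(0),env.state()["ft_force"])
d=env.read_camera("scene");a=cv2.imread("pics/fin.png")
cv2.imwrite("pics/fin2.png",np.hstack([cv2.resize(a,(400,400)),cv2.resize(d["color"][120:320,180:380,::-1].copy() if 0 else d["color"][110:310,240:440,::-1],(400,400))]))
E
```

```text
49505 [ 513.72580789 -192.74854356  249.08376635] [ 457.3650845 -241.3386656   28.006385 ] [ 576.98132729 -171.76746307  283.82507909] [ 0.55675444  0.14410743 -0.36052386]
```

View pics/fin2.png

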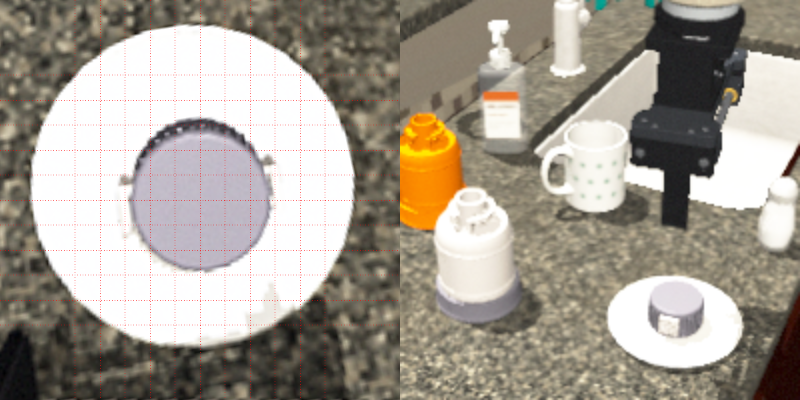

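The cap stands upright near the middle of the tray, with its tabs out and the gripper clear.

```bash
python3 -c "
from cell import env
print(env.job_done())"
```

```text
the job is handed in; nothing more can be done
None
```

The jar is open: the cap stands upright near the middle of the tray with its tabs sprung out, the bystanders were left alone, and the job is handed in, though it returned no verdict.

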